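Slide a heel block along the rail into its corner pocket

ROBOT

A 6-joint arm with a two-finger parallel gripper is mounted at the origin on the work surface. World frame = base frame: x ahead of the robot, y to its left, z up, the work surface at z = 0. Lengths are in mm, angles in rad, forces in N, time in s.
With the tool pointing down it reaches from about 300 to 775 mm from the base axis. Payload 14.6 kg.
Tool frame: the origin (TCP) lies at the very end of the fingers, on their centre line; the grasp point (between the pads) lies 19 mm behind it (arm.grip_point_offset is the z of the grasp point in the tool frame, in mm); z points along the fingers, y is the line along which they close (so a half turn about z gives the same grasp; the last joint's range is limited). The gripper opens to 85 mm and grips with 20 to 120 N. Pads are 22 mm wide; open, the fingers measure 114 mm over their backs; the gripper's body (76 mm by 85 mm) begins 54 mm behind the grasp point. The pads swing forward as they close: fully open they stand 13 mm farther back than shut.
Start: joints at [-1.173, 0.3, 1.521, -0, 1.321, -0.067], TCP at [246.526, -491.645, 231.281] pointing down, gripper open.
Joint ranges: [-3.03, 3.03], [-0.79, 2.21], [0.23, 2.52], [-1.04, 4.18], [0, 3.07], [-2.55, 2.55]. Speed limits (rad/s): [2.22, 2.22, 2.57, 3.14, 3.14, 3.14].

INTERFACE

Orientations are given as a unit quaternion [x, y, z, w].
In Python, from cell import arm gives the robot as it stands.
- The arm moves only by the tool apply_moves, never from a script. Its argument "rows" is a list of rows, each an object of numbers: "tx", "ty", "tz": the shift along the tool's x, y, z in m; "roll": the turn about the tool's z in degrees. In form: [{"tx": .., "ty": .., "tz": .., "roll": ..}, ...]. A call has 1 to 5 rows; each row is the pose to reach, as a shift and turn from the pose commanded when the call began, along the tool's axes at that moment; what a row does not reach only later rows make up. A row lasts 1/10 s, in which the tool goes at most 50 mm and 8.59 degrees, less where a joint would pass 70% of its speed; a pose out of reach is approached as far as the arm can. A call with a gripper value outside its range is refused whole. "hand" is the opening, from 0 (shut) to 1 (fully open), set as the call begins (left out, the last holds). The fingers move at their own pace and stop on an object; "squeeze" is the grip in N (left out, the last holds). Time passes only in rows, so rows that repeat a pose let the fingers close. It gives the time, the measured TCP pose, the force, the opening and the grip force at its end, in the units of the state.
- arm.get_obs(): the state, without advancing time (a new reading comes with each control period).
- arm.grab_frame(name): name is "side" or "top" or "wrist"; returns a dict with "pixels" (400x640x3 uint8, red, green, blue), "fx", "fy", "cx", "cy" (pixels), "k1" (the pictures are not rectified: a ray, as slopes to the right and down, at radius r is drawn at 1 + k1 r^2 times it, then the intrinsics apply), "R" (3x3) and "t" (3): a world point X has camera coordinates R X + t; the wrist camera has in their place "hand_eye" (4x4, takes a point from camera to tool coordinates, whose origin is the TCP and whose axes are the flange's). Camera axes: x right, y down, z forward; pixel columns grow to the right and rows downward; lengths in mm; the calibration is good to about 2 mm. A picture is of the moment at which its call begins: read the wrist's pose just before it. There is no depth.
- arm.hand_in(): hands the job in; it is judged then, once.
Trained networks look in a picture, given as the dict that the camera call returned (one of the last four; its "shot" number tells which), for a name from the list of things; names that differ only in an ending like _2 or _b are one class to them, and where a whole thing is asked for, a point or a joint stands for the part that bears it (a point fixed in the world has none). Each returns a list of dicts, best first, with "p" (0 to 1); they miss things now and then, are a little off and sometimes report something else, mostly with a low value. They report only what shows in the picture. A call takes as long as a camera call. They do not tell look-alikes from the thing itself.
- arm.look_for(picture, query): "rect" ([centre column, centre row, width, height] in pixels, round what is visible of it).
The state is a dict: "time_s": time; "qpos": joint angles; "qvel": joint speeds; "joint_torque": joint torques, N m; "eef_pos": TCP position; "tcp_rot": TCP orientation; "ft_force": force on the tool from outside, world axes, zero at the start; "moment": the same for the moment, N m; "finger_gap": finger opening in mm; "grasp_force": force on a finger pad.
Only numpy, scipy, OpenCV 4.12 (cv2) and the standard library are available. Lean on these libraries where they do the work, as an engineer would, in place of code of your own. Each camera call takes 0.05 s, during which the arm holds its last target. There are 200 camera calls.

TASK

With the fingertips, push the pale wooden heel block across the jig board until its long side lies flat against the aluminium rail, then slide it along the rail, keeping it against the rail, into the corner pocket marked by the red plug, until it is fully home: flush against both the rail and the end stop. Do not pick up or tip the block, let go and back away when it is home, and leave everything else where it is.

Things in the scene. Friction and masses are not known exactly. Their poses are not given: they have to be found in the camera images.
- jig: Fixed dark wooden jig board, top 15 mm above the table. Origin on the table surface; the board spans x -130 to +110, y -210 to +210 mm; its x points away from the robot (turned up to 0.3 rad), z up. An aluminium rail runs along its far edge: inner face at x = +80 mm, 22 mm wide, 22 mm high above the board. A corner pocket lies at each end of the rail.
- pocket_a (a point): Where the block's centre is when home in the pocket at the jig's +y end (jig x +55, y +140 mm, 28 mm above the table; axes as the jig's). Pocket: steel end stop, inner face y = +180 mm, 26 mm thick, x -5 to +80; steel lip beside the rail, x +4 to +24, y 145 to 180 mm; both 22 mm high above the board. The slot is 56 mm wide, 35 mm deep, so a home block sticks 45 mm out.
- pocket_b (a point): The same for the mirror-image pocket at the jig's -y end (jig x +55, y -140 mm; end stop's inner face at y = -180 mm, lip at y -180 to -145 mm).
- block_center (a point): Centre (half-way up, 13 mm above its underside) of the loose pale wooden heel block, 50 (its x) x 80 (its y) x 26 mm high, 65 to 125 g, its four vertical corners clipped at 45 degrees by 12 mm, a thin dark cross on top. It starts on the jig board 45 to 75 mm short of the rail, within 35 mm of the middle, up to 0.45 rad askew; its y is to end along the rail.
- red_plug: Fixed red plastic plug, 25 mm across and 14 mm high, on top of the end stop of the pocket to be used (either end, so at jig x = +55, y = +193 or -193 mm). Origin: centre of its underside, 37 mm above the table.
- white_plug: Fixed white plug of the same size on the other end stop: the pocket not to be used.
- tack_tin: Bystander: steel tack tin, 48 mm across, 36 mm high, standing near a near-side corner of the jig board. Origin: centre of its underside.
- sanding_block: Bystander: cork sanding block 36 x 60 x 28 mm high, near the other near-side corner of the jig board. Origin: centre of its underside.
- hammer: Bystander: hammer lying on the table left of the jig.
- screwdriver: Bystander: screwdriver lying on the table right of the jig.
- glue_jar: Bystander: amber jar, 72 mm across, 80 mm high, far left. Origin: centre of its underside.
- mug: Bystander: blue mug, 80 mm across, 80 mm high, far right. Origin: centre of its underside.
- shoe_last: Bystander: wooden shoe last 210 mm long, 85 mm high, lying behind the jig. Origin: under its middle.
Mind the look-alikes: they are no part of the job. What is shaped like the part that bears block_center but purple or turquoise is not meant.

How it is judged (in metres and radians):
On the way, in this order (a step that is already met when the one before it is completed fails the run):
1. the block lies flat against the rail (gap under 4 mm), still outside both pockets (x of block_center in the frame of jig above 0.051 m and angle between the y axis of block_center and the y axis of jig, either way round below 0.1 rad and y of block_center in the frame of jig between -0.085 and 0.085 m), for 0.1 s.
2. the block slides along the rail (gap under 6 mm) into the mouth of the pocket with the red plug (x of block_center in the frame of jig above 0.049 m and angle between the y axis of block_center and the y axis of jig, either way round below 0.12 rad and horizontal distance between block_center and red_plug below 0.095 m).
At the end, for the whole second after the job is handed in: The heel block rests flat on the board in the pocket with the red plug: less than 3 mm from the rail and less than 3 mm from the end stop, parallel to the rail within 0.06 rad, at rest and released (x of block_center in the frame of jig above 0.052 m and (y of block_center in the frame of jig above 0.137 m or y of block_center in the frame of jig below -0.137 m) and horizontal distance between block_center and red_plug below 0.06 m and angle between the y axis of block_center and the y axis of jig, either way round below 0.06 rad and angle between block_center's own z axis and vertical below 0.05 rad and height (world z) of block_center below 0.031 m and linear speed of block below 0.01 m/s); the robot touches nothing.
It fails at once if the block is lifted (its centre over 8 mm above its resting height) (height (world z) of block_center above 0.036 m).
It fails at once if the block is tipped by more than 0.2 rad (angle between block_center's own z axis and vertical above 0.2 rad).
It fails at once if a bystander (tin, sanding block, hammer, screwdriver, jar, mug or shoe last) is moved by more than 15 mm (distance of any of tack_tin, sanding_block, hammer, screwdriver, glue_jar, mug, shoe_last from where it was at the start of the episode above 0.015 m).
It also fails if it takes over 64 s, if anything falls off the work surface, if the arm or the gripper's body presses on something with over 40 N, if the wrist force passes 120 N, or if a joint passes its speed limit or range.

## Working session

There is one attempt and no reset: what is moved stays moved. The work goes in short steps, Python scripts to look and compute and a tool call to move; the robot and the scene stay as the last step left them, time stands still between calls to the robot, and variables do not carry over. Pictures are saved under pics/ and viewed, at most 10 in all, crops included, and the job is handed in when it is done.

Besides the shell and the picture viewer there is one more tool, called after "Call:" by a JSON object that holds its "op" and its "data", one argument or row to a line. apply_moves: Moves the arm, as the interface text tells. Its arguments: {"type":"object","properties":{"rows":{"type":"array","items":{"type":"object","properties":{"tx":{"type":"number"},"ty":{"type":"number"},"tz":{"type":"number"},"roll":{"type":"number"}}}},"hand":{"type":"number"},"squeeze":{"type":"number"}},"required":["rows"]}

```bash
mkdir -p pics; ls; python3 - <<'E'
from cell import arm
import cv2
o=arm.get_obs();print(o)
for n in ("top","side"):
    p=arm.grab_frame(n)
    cv2.imwrite(f"pics/{n}0.png",p["pixels"][:,:,::-1])
    print(n,{k:v for k,v in p.items() if k!="pixels"})
    for q in ("jig","block_center","red_plug","white_plug","tack_tin","sanding_block"):
        print(q,[(d["rect"],round(d["p"],2)) for d in arm.look_for(p,q)][:4])
E
```

```text
pics
{'time_s': 0.0, 'qpos': array([-1.17260037e+00,  3.00444344e-01,  1.52158967e+00,  2.39007718e-05,
        1.32070422e+00, -6.66358207e-02]), 'qvel': array([ 8.63926842e-05,  9.64268125e-04, -9.20774771e-04,  6.13679683e-04,
       -1.94009487e-04, -2.48761739e-04]), 'joint_torque': array([ 4.42286728e-04, -5.43509102e+01, -3.61787224e+01, -4.92428353e-05,
        4.01050231e-03,  6.87490598e-06]), 'eef_pos': array([ 246.44235462, -491.43146558,  230.73236036]), 'tcp_rot': array([ 9.73113309e-01,  2.30326201e-01, -8.31041694e-05, -5.66844751e-04]), 'ft_force': array([0.64220114, 0.91198668, 0.06908352]), 'moment': array([0.00053856, 0.04881437, 0.0248569 ]), 'grasp_force': 0.0, 'finger_gap': 85.5769803745535}
top {'fx': 517.743801872267, 'fy': 517.743801872267, 'cx': 323.8894740865306, 'cy': 202.34849458831673, 'k1': 0.058142890626032444, 'R': array([[ 1.77350936e-02, -9.99842718e-01, -7.02406438e-05],
       [-9.82189497e-01, -1.74088198e-02, -1.87084805e-01],
       [ 1.87054158e-01,  3.38695615e-03, -9.82343764e-01]]), 't': array([ -25.60102657,  583.62798066, 1498.07922877])
[... 416 characters left out ...]
 0.16)]
sanding_block [([355.0, 260.5, 23.3, 16.7], 0.68)]
side {'fx': 505.71579600449076, 'fy': 505.71579600449076, 'cx': 314.02814487005907, 'cy': 209.93290892029606, 'k1': -0.03403531917716585, 'R': array([[ 0.92433875, -0.38122417,  0.01630948],
       [-0.24028478, -0.61474781, -0.75123123],
       [ 0.29641372,  0.69047322, -0.65983759]]), 't': array([-528.74801636,  191.50438836, 1301.15934679]), 'shot': 2}
jig [([306.9, 229.1, 95.7, 117.8], 0.63)]
block_center [([356.6, 171.5, 18.8, 18.0], 0.88), ([396.8, 216.9, 25.6, 16.4], 0.65)]
red_plug [([313.8, 173.2, 3.6, 10.2], 0.59)]
white_plug [([335.5, 262.6, 11.2, 9.4], 0.55)]
tack_tin [([271.6, 181.8, 15.2, 14.7], 0.47)]
sanding_block []
```

```bash
python3 - <<'E'
import cv2
a=cv2.imread("pics/top0.png")[100:310,170:430]
cv2.imwrite("pics/top0c.png",cv2.resize(a,None,fx=2.8,fy=2.8,interpolation=cv2.INTER_CUBIC))
E
```

```text
(no output)
```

View pics/top0c.png

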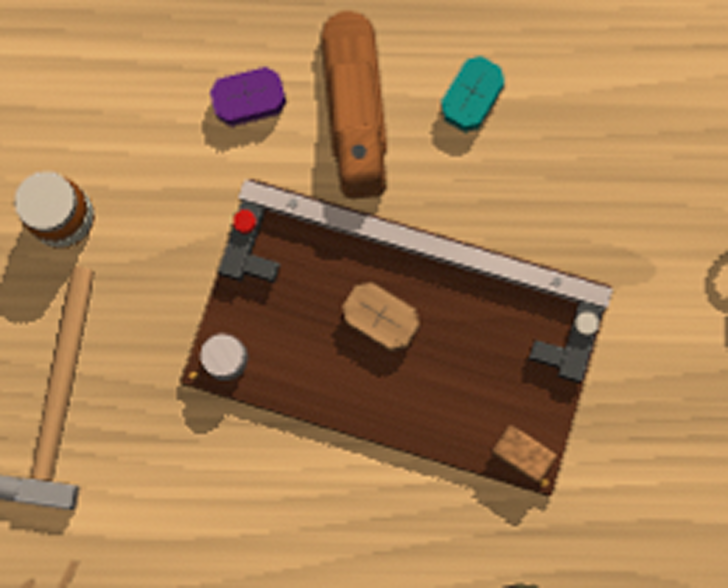

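The pale block on the board is at crop (380,316), full frame (306,213). Two things could be mistaken for it: purple at (259,134) and turquoise at (339,133), both off the board. I choose the pale one. The red plug is at (257,178), the +y end, and the white plug is at (380,215).

```bash
cat > h.py <<'E'
import numpy as np, cv2
from scipy.optimize import least_squares
from scipy.spatial.transform import Rotation as Ro
from cell import arm
def ext(p,o=None):
    if "R" in p: return p["R"],p["t"]
    T=np.eye(4);T[:3,:3]=Ro.from_quat(o["tcp_rot"]).as_matrix();T[:3,3]=o["eef_pos"]
    W=np.linalg.inv(T@p["hand_eye"]);return W[:3,:3],W[:3,3]
def proj(X,p,E):
    c=np.atleast_2d(X)@E[0].T+E[1];s=c[:,:2]/c[:,2:];s=s*(1+p["k1"]*(s**2).sum(1,keepdims=True))
    return s*[p["fx"],p["fy"]]+[p["cx"],p["cy"]]
def back(uv,z,p,E):
    d=(np.atleast_2d(uv).astype(float)-[p["cx"],p["cy"]])/[p["fx"],p["fy"]];s=d.copy()
    for _ in range(20): s=d/(1+p["k1"]*(s**2).sum(1,keepdims=True))
    r=np.c_[s,np.ones(len(s))]@E[0];c=-E[0].T@E[1]
    return (c+r*((z-c[2])/r[:,2])[:,None])[:,:2]
def rot(a): return np.array([[np.cos(a),-np.sin(a)],[np.sin(a),np.cos(a)]])
def fitjig(uv,loc,p,E,x0):
    loc=np.array(loc,float)
    f=lambda q:(proj(np.c_[loc[:,:2]@rot(q[2]).T+q[:2],loc[:,2]],p,E)-uv).ravel()
    r=least_squares(f,x0,x_scale=[10,10,.05],loss="soft_l1");return r.x,f(r.x).reshape(-1,2)
def wood(p,roi):
    h=cv2.cvtColor(p["pixels"],cv2.COLOR_RGB2HSV);m=((h[...,0]<25)&(h[...,1]>60)&(h[...,2]>140)).astype(np.uint8)
    k=np.zeros_like(m);u0,v0,u1,v1=roi;k[v0:v1,u0:u1]=1;m=cv2.morphologyEx(m*k,cv2.MORPH_CLOSE,np.ones((5,5)))
    c=max(cv2.findContours(m,cv2.RETR_EXTERNAL,cv2.CHAIN_APPROX_NONE)[0],key=cv2.contourArea);return c.reshape(-1,2)
def blockpose(c,p,E):
    P=back(c,41,p,E).astype(np.float32);(x,y),wh,a=cv2.minAreaRect(P)
    a=np.radians(a)+(np.pi/2 if wh[0]>wh[1] else 0)  # x axis of block = short side
    a-=np.pi/2*0; a=(a+np.pi/2)%np.pi-np.pi/2
    if wh[0]>wh[1]: wh=wh[::-1]
    return np.array([x,y,a]),wh
E
python3 - <<'E'
from h import *
p=arm.grab_frame("top");E=ext(p)
c2=lambda a:np.array(a)/2.8+[170,100]
q,r=fitjig(c2([[245,219],[587,321],[182,384],[551,493],[246,181],[611,289]]),[[55,193,51],[55,-193,51],[-130,210,15],[-130,-210,15],[102,210,37],[102,-210,37]],p,E,[550,0,-.2])
print("jig",q,r.round(1).tolist())
b,wh=blockpose(wood(p,(285,192,330,232)),p,E);print("block",b,wh,"in jig",rot(-q[2])@(b[:2]-q[:2]),b[2]-q[2])
W=lambda l:rot(q[2])@l+q[:2]
print("tin",back(c2([[223,356]]),36,p,E),"sand",back(c2([[526,452]]),28,p,E))
E
```

```text
jig [ 5.48852347e+02  1.73558437e+01 -2.74651162e-01] [[-0.3, 0.5], [0.2, 0.3], [-0.7, -0.4], [0.7, 0.9], [-0.6, -0.7], [0.7, -0.6]]
block [ 5.55970154e+02  3.98867111e+01 -5.54928269e-01] (50.516075134277344, 78.407958984375) in jig [ 0.74040698 23.61683631] -0.28027710734904504
tin [[507.80830423 206.62051471]] sand [[ 411.4352097  -119.72567019]]
```

Call:
{"op": "apply_moves", "data": {
  "rows": [
    {"tx":0.038,"ty":-0.03},
    {"tx":0.076,"ty":-0.06},
    {"tx":0.114,"ty":-0.09},
    {"tx":0.152,"ty":-0.12},
    {"tx":0.19,"ty":-0.15}
  ],
  "hand": 0.3
}}

```text
invalid input
```

Call:
{"op": "apply_moves", "data": {
  "rows": [
    {"tx":0.038,"ty":-0.03},
    {"tx":0.076,"ty":-0.06},
    {"tx":0.114,"ty":-0.09},
    {"tx":0.152,"ty":-0.12},
    {"tx":0.19,"ty":-0.15}
  ]
}}

```text
invalid input
```

Call:
{"op": "apply_moves", "data": {
  "rows": [
    {"tx":0.038,"ty":-0.03},
    {"tx":0.076,"ty":-0.06},
    {"tx":0.095,"ty":-0.076},
    {"tx":0.095,"ty":-0.076,"roll":-8},
    {"tx":0.095,"ty":-0.076,"roll":-16}
  ]
}}

```text
invalid input
```

Call:
{"op": "apply_moves", "data": {
  "rows": [
    {"roll":-8.5},
    {"roll":-17},
    {"roll":-25.5},
    {"roll":-34},
    {"roll":-42.5}
  ]
}}

```text
invalid input
```

Call:
{"op": "apply_moves", "data": {
  "rows": [
    {"roll":-8.5},
    {"roll":-17},
    {"roll":-25.5},
    {"roll":-34},
    {"roll":-42.5}
  ]
}}

```text
invalid input
```

Call:
{"op": "apply_moves", "data": {
  "rows": [
    {"roll":-8.5},
    {"roll":-17},
    {"roll":-25.5},
    {"roll":-34},
    {"roll":-37}
  ]
}}

```text
invalid input
```

Call:
{"op": "apply_moves", "data": {
  "rows": [
    {"tx":0.038,"ty":-0.03,"tz":0,"roll":0},
    {"tx":0.076,"ty":-0.06,"tz":0,"roll":0},
    {"tx":0.114,"ty":-0.09,"tz":0,"roll":0},
    {"tx":0.152,"ty":-0.12,"tz":0,"roll":0},
    {"tx":0.19,"ty":-0.15,"tz":0,"roll":0}
  ],
  "hand": 0.3
}}

```text
time_s: 1.25
eef_pos: [349.5, -270.6, 231.5]
tcp_rot: [0.973, 0.23, 0.0, 0.0]
ft_force: [1.6, -0.5, -0.4]
finger_gap: 25.5
grasp_force: 0.0
```

Call:
{"op": "apply_moves", "data": {
  "rows": [
    {"tx":0.038,"ty":-0.03,"tz":0,"roll":0},
    {"tx":0.076,"ty":-0.06,"tz":0,"roll":0},
    {"tx":0.114,"ty":-0.09,"tz":0,"roll":0},
    {"tx":0.152,"ty":-0.12,"tz":0,"roll":0},
    {"tx":0.19,"ty":-0.15,"tz":0,"roll":0}
  ]
}}

```text
time_s: 1.75
eef_pos: [452.2, -51.1, 231.6]
tcp_rot: [0.973, 0.23, 0.0, 0.0]
ft_force: [0.6, -0.5, 0.5]
finger_gap: 25.9
grasp_force: 0.0
```

Call:
{"op": "apply_moves", "data": {
  "rows": [
    {"tx":0.038,"ty":-0.03,"tz":0,"roll":0},
    {"tx":0.076,"ty":-0.06,"tz":0,"roll":0},
    {"tx":0.095,"ty":-0.076,"tz":0,"roll":0},
    {"tx":0.095,"ty":-0.076,"tz":0,"roll":-8},
    {"tx":0.095,"ty":-0.076,"tz":0,"roll":-16}
  ]
}}

```text
time_s: 2.25
eef_pos: [502.7, 58.3, 231.1]
tcp_rot: [0.93, 0.367, -0.0, -0.0]
ft_force: [-0.2, -0.2, -0.4]
finger_gap: 25.6
grasp_force: 0.0
```

Call:
{"op": "apply_moves", "data": {
  "rows": [
    {"tx":0,"ty":0,"tz":0,"roll":-8.5},
    {"tx":0,"ty":0,"tz":0,"roll":-17},
    {"tx":0,"ty":0,"tz":0,"roll":-25.5},
    {"tx":0,"ty":0,"tz":0,"roll":-34},
    {"tx":0,"ty":0,"tz":0,"roll":-42.5}
  ]
}}

```text
time_s: 2.75
eef_pos: [502.6, 57.4, 231.3]
tcp_rot: [0.734, 0.679, 0.0, 0.0]
ft_force: [0.5, -1.1, 0.3]
finger_gap: 25.8
grasp_force: 0.0
```

Call:
{"op": "apply_moves", "data": {
  "rows": [
    {"tx":0,"ty":0,"tz":0,"roll":-8.5},
    {"tx":0,"ty":0,"tz":0,"roll":-17},
    {"tx":0,"ty":0,"tz":0,"roll":-25.5},
    {"tx":0,"ty":0,"tz":0,"roll":-34},
    {"tx":0,"ty":0,"tz":0,"roll":-42.5}
  ]
}}

```text
time_s: 3.25
eef_pos: [502.6, 57.4, 231.3]
tcp_rot: [0.439, 0.899, 0.0, 0.0]
ft_force: [-0.4, 0.6, -0.9]
finger_gap: 25.6
grasp_force: 0.0
```

Call:
{"op": "apply_moves", "data": {
  "rows": [
    {"tx":0,"ty":0,"tz":0,"roll":-8.5},
    {"tx":0,"ty":0,"tz":0,"roll":-17},
    {"tx":0,"ty":0,"tz":0,"roll":-25.5},
    {"tx":0,"ty":0,"tz":0,"roll":-34},
    {"tx":0,"ty":0,"tz":0,"roll":-36.5}
  ]
}}

```text
time_s: 3.75
eef_pos: [502.6, 57.4, 231.3]
tcp_rot: [0.135, 0.991, 0.0, 0.0]
ft_force: [-0.3, 0.2, 0.1]
finger_gap: 25.5
grasp_force: 0.0
```

```bash
python3 - <<'E'
from h import *
o=arm.get_obs();p=arm.grab_frame("wrist");E=ext(p,o)
cv2.imwrite("pics/w1.png",p["pixels"][:,:,::-1])
for q in ("block_center","red_plug"): print(q,[(d["rect"],round(d["p"],2)) for d in arm.look_for(p,q)][:3])
J=[548.9,17.4,-.2747]
for l in ([0.7,23.6,41],[55,193,51],[80,0,37],[80,100,15]):
    l=np.array(l,float);print(l,proj(np.r_[rot(J[2])@l[:2]+J[:2],l[2]],p,E))
E
```

```text
block_center [([315.4, 224.5, 70.5, 58.4], 0.8), ([461.3, 346.1, 20.4, 15.4], 0.51)]
red_plug [([464.4, 273.1, 18.5, 20.8], 0.61)]
[ 0.7 23.6 41. ] [[316.61162253 227.82729026]]
[ 55. 193.  51.] [[465.60093134 276.26706565]]
[80.  0. 37.] [[296.83580532 288.78191691]]
[ 80. 100.  15.] [[376.96237704 279.62467814]]
```

View pics/w1.png

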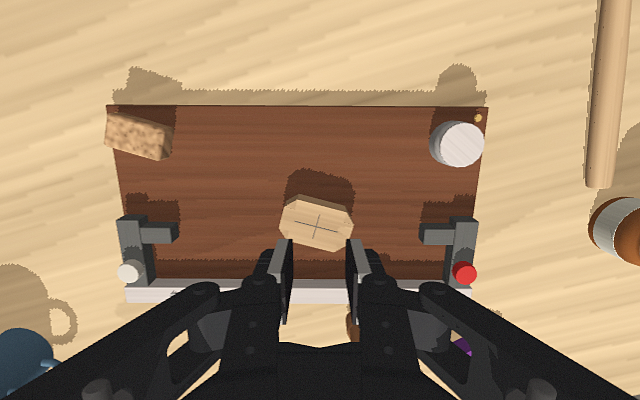

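The wrist view shows the pale block with its cross at (316,225), the red plug at (465,273) and the white plug at (128,272). The choice is confirmed and the estimates agree to within 2 px. The area below the fingers is clear on the near side of the block, so I descend.

Call:
{"op": "apply_moves", "data": {
  "rows": [
    {"tx":0,"ty":0,"tz":0.045,"roll":0},
    {"tx":0,"ty":0,"tz":0.09,"roll":0},
    {"tx":0,"ty":0,"tz":0.135,"roll":0},
    {"tx":0,"ty":0,"tz":0.17,"roll":0},
    {"tx":0,"ty":0,"tz":0.19,"roll":0}
  ]
}}

```text
time_s: 4.4
eef_pos: [501.3, 57.3, 38.5]
tcp_rot: [0.139, 0.99, -0.0, -0.002]
ft_force: [0.7, -0.3, -0.2]
finger_gap: 25.7
grasp_force: 0.0
```

Call:
{"op": "apply_moves", "data": {
  "rows": [
    {"tx":0,"ty":0,"tz":0.008,"roll":0},
    {"tx":0,"ty":0,"tz":0.015,"roll":0},
    {"tx":0,"ty":0,"tz":0.02,"roll":0},
    {"tx":0,"ty":0,"tz":0.021,"roll":0},
    {"tx":0,"ty":0,"tz":0.021,"roll":0}
  ]
}}

```text
time_s: 4.9
eef_pos: [502.9, 57.4, 20.9]
tcp_rot: [0.138, 0.99, 0.0, 0.0]
ft_force: [0.3, -0.2, 0.2]
finger_gap: 25.7
grasp_force: 0.0
```

Call:
{"op": "apply_moves", "data": {
  "rows": [
    {"tx":-0.005,"ty":0,"tz":0,"roll":0},
    {"tx":-0.01,"ty":0,"tz":0,"roll":0},
    {"tx":-0.015,"ty":0,"tz":0,"roll":0},
    {"tx":-0.02,"ty":0,"tz":0,"roll":0},
    {"tx":-0.025,"ty":0,"tz":0,"roll":0}
  ]
}}

```text
time_s: 5.4
eef_pos: [527.1, 50.4, 20.3]
tcp_rot: [0.138, 0.99, -0.0, -0.0]
ft_force: [-1.0, 0.3, 0.3]
finger_gap: 26.1
grasp_force: 0.4
```

Call:
{"op": "apply_moves", "data": {
  "rows": [
    {"tx":-0.006,"ty":0,"tz":0,"roll":0},
    {"tx":-0.012,"ty":0,"tz":0,"roll":0},
    {"tx":-0.018,"ty":0,"tz":0,"roll":0},
    {"tx":-0.024,"ty":0,"tz":0,"roll":0},
    {"tx":-0.03,"ty":0,"tz":0,"roll":0}
  ]
}}

```text
time_s: 5.9
eef_pos: [556.0, 42.2, 20.3]
tcp_rot: [0.138, 0.99, 0.0, 0.0]
ft_force: [-1.7, 0.3, 0.9]
finger_gap: 25.6
grasp_force: 0.4
```

```bash
python3 - <<'E'
from h import *
o=arm.get_obs();p=arm.grab_frame("top");print(o["ft_force"],o["eef_pos"])
cv2.imwrite("pics/t2.png",cv2.resize(p["pixels"][165:285,230:410,::-1],None,fx=4,fy=4,interpolation=cv2.INTER_CUBIC))
E
```

```text
[-1.73924887  0.27392032  0.87920605] [556.00901084  42.23132135  20.26468356]
```

View pics/t2.png

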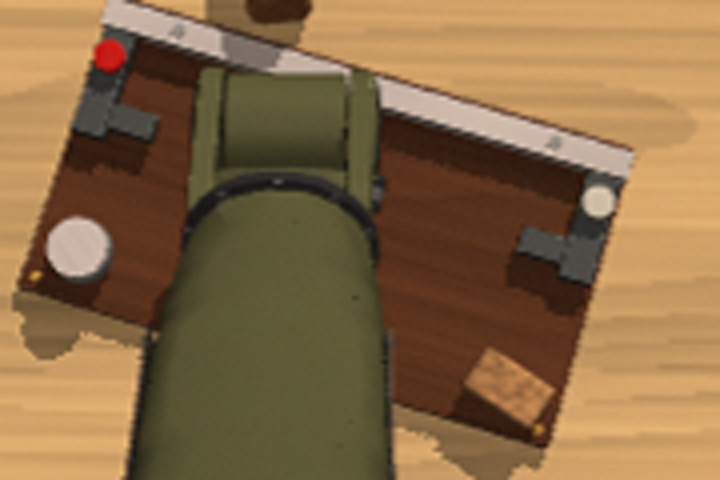

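The arm hides the block from the top camera. I keep pushing slowly and watch the force.

Call:
{"op": "apply_moves", "data": {
  "rows": [
    {"tx":-0.003,"ty":0,"tz":0,"roll":0},
    {"tx":-0.006,"ty":0,"tz":0,"roll":0},
    {"tx":-0.009,"ty":0,"tz":0,"roll":0},
    {"tx":-0.012,"ty":0,"tz":0,"roll":0},
    {"tx":-0.015,"ty":0,"tz":0,"roll":0}
  ]
}}

```text
time_s: 6.45
eef_pos: [570.2, 38.2, 20.3]
tcp_rot: [0.138, 0.99, 0.0, 0.0]
ft_force: [-0.3, -0.2, 0.9]
finger_gap: 25.7
grasp_force: 0.2
```

Call:
{"op": "apply_moves", "data": {
  "rows": [
    {"tx":-0.001,"ty":0,"tz":0,"roll":0},
    {"tx":-0.002,"ty":0,"tz":0,"roll":0},
    {"tx":-0.003,"ty":0,"tz":0,"roll":0},
    {"tx":-0.004,"ty":0,"tz":0,"roll":0},
    {"tx":-0.004,"ty":0,"tz":0,"roll":0}
  ]
}}

```text
time_s: 6.95
eef_pos: [573.2, 37.3, 20.2]
tcp_rot: [0.138, 0.99, -0.0, -0.001]
ft_force: [-5.7, 0.8, 4.3]
finger_gap: 25.6
grasp_force: 3.2
```

Call:
{"op": "apply_moves", "data": {
  "rows": [
    {"tx":-0.001,"ty":0,"tz":0,"roll":0},
    {"tx":-0.0015,"ty":0,"tz":0,"roll":0},
    {"tx":-0.0015,"ty":0,"tz":0,"roll":0}
  ]
}}

```text
time_s: 7.25
eef_pos: [573.2, 37.3, 20.2]
tcp_rot: [0.138, 0.99, -0.0, -0.003]
ft_force: [-17.7, 3.9, 13.9]
finger_gap: 26.0
grasp_force: 9.8
```

```bash
python3 - <<'E'
from h import *
p=arm.grab_frame("wrist");cv2.imwrite("pics/w3.png",p["pixels"][:,:,::-1])
p=arm.grab_frame("side");cv2.imwrite("pics/s3.png",cv2.resize(p["pixels"][150:300,240:400,::-1],None,fx=4,fy=4,interpolation=cv2.INTER_CUBIC))
E
```

```text
(no output)
```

View pics/w3.png

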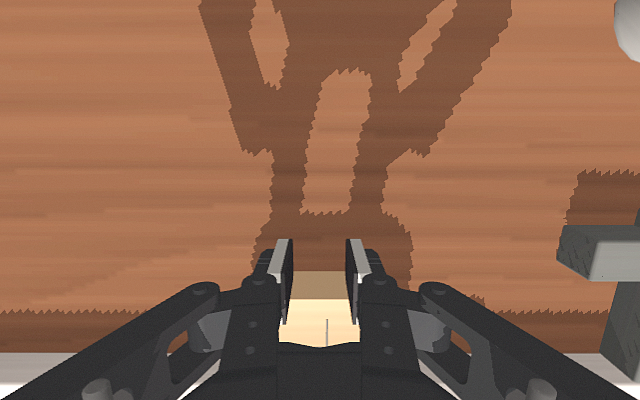

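The block sits square against both fingers, its cross line at column 327. The firm 18 N reaction shows it is against the rail. I back off, lift and check.

Call:
{"op": "apply_moves", "data": {
  "rows": [
    {"tx":0.01,"ty":0,"tz":0,"roll":0},
    {"tx":0.04,"ty":0,"tz":0,"roll":0},
    {"tx":0.06,"ty":0,"tz":-0.04,"roll":0},
    {"tx":0.06,"ty":0,"tz":-0.085,"roll":0},
    {"tx":0.06,"ty":-0.02,"tz":-0.13,"roll":0}
  ]
}}

```text
time_s: 7.85
eef_pos: [511.5, 35.0, 151.9]
tcp_rot: [0.137, 0.991, 0.0, 0.0]
ft_force: [0.7, -1.0, -0.3]
finger_gap: 25.5
grasp_force: 0.0
```

Call:
{"op": "apply_moves", "data": {
  "rows": [
    {"tx":0.03,"ty":-0.03,"tz":-0.02,"roll":0},
    {"tx":0.04,"ty":-0.08,"tz":-0.03,"roll":0},
    {"tx":0.04,"ty":-0.1,"tz":-0.03,"roll":0},
    {"tx":0.04,"ty":-0.1,"tz":-0.03,"roll":0}
  ],
  "hand": 0
}}

```text
time_s: 8.25
eef_pos: [445.5, -53.2, 181.0]
tcp_rot: [0.139, 0.99, -0.0, 0.001]
ft_force: [1.2, 0.2, -0.6]
finger_gap: -0.1
grasp_force: 0.0
```

```bash
python3 - <<'E'
from h import *
o=arm.get_obs();p=arm.grab_frame("wrist");cv2.imwrite("pics/w4.png",p["pixels"][:,:,::-1])
np.savez("w4.npz",**{k:v for k,v in p.items()},pos=o["eef_pos"],tcp_rot=o["tcp_rot"])
print(o["eef_pos"],o["tcp_rot"],o["finger_gap"]);print(arm.look_for(p,"block_center"))
E
```

```text
[445.54773498 -53.24555105 180.95598431] [ 1.39375624e-01  9.90239107e-01 -2.20696865e-04  9.47633199e-04] -0.09541970638904862
[{'rect': [446.7, 308.8, 74.8, 54.6], 'p': 0.81}, {'rect': [611.0, 383.9, 42.1, 32.1], 'p': 0.68}]
```

View pics/w4.png

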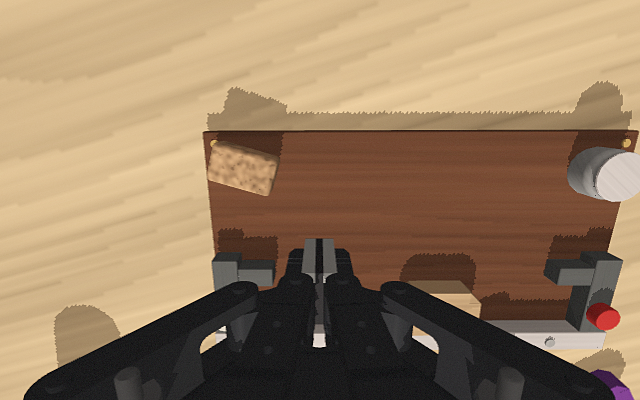

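```bash
python3 - <<'E'
from h import *
d=np.load("w4.npz");p={k:d[k] for k in d.files if k not in("pos","tcp_rot","R","t")};E=ext(p,{"tcp_rot":d["tcp_rot"],"eef_pos":d["pos"]})
J=np.array([548.9,17.4,-.2747])
q,r=fitjig(np.array([[603,313],[206,131.],[635,131]]),[[55,193,51],[-130,210,15],[-130,-210,15]][:1]+[[-130,-210,15],[-130,210,15]],p,E,J)
print(q,r.round(1).tolist())
for j in (J,q):
    P=back([[481,306],[481,320],[468,293],[407,292]],41,p,E)-j[:2];print((P@rot(j[2])).round(1).tolist())
    print("tcp",rot(-j[2])@(d["pos"][:2]-j[:2]))
E
```

```text
[ 5.46845068e+02  1.38815419e+01 -2.78877873e-01] [[0.5, 8.3], [-10.5, -0.1], [0.7, -0.3]]
[[43.3, 69.2], [59.9, 71.4], [28.1, 54.0], [26.6, -7.7]]
tcp [-80.3140543  -96.03195953]
[[44.0, 73.3], [60.7, 75.6], [28.9, 58.1], [27.7, -3.7]]
tcp [-78.90515669 -92.41846466]
```

Call:
{"op": "apply_moves", "data": {
  "rows": [
    {"tx":-0.04,"ty":0.03,"tz":0,"roll":8},
    {"tx":-0.08,"ty":0.06,"tz":0,"roll":16},
    {"tx":-0.094,"ty":0.07,"tz":0,"roll":24},
    {"tx":-0.094,"ty":0.07,"tz":0,"roll":32},
    {"tx":-0.094,"ty":0.07,"tz":0,"roll":40}
  ]
}}

```text
time_s: 8.85
eef_pos: [556.2, -8.1, 179.2]
tcp_rot: [0.47, 0.883, -0.0, -0.001]
ft_force: [0.2, -0.1, -0.5]
finger_gap: -0.1
grasp_force: 0.0
```

Call:
{"op": "apply_moves", "data": {
  "rows": [
    {"tx":0,"ty":0,"tz":0.03,"roll":5},
    {"tx":0,"ty":0,"tz":0.06,"roll":5},
    {"tx":0,"ty":0,"tz":0.09,"roll":5},
    {"tx":0,"ty":0,"tz":0.1,"roll":5},
    {"tx":0,"ty":0,"tz":0.1,"roll":5}
  ]
}}

```text
time_s: 9.35
eef_pos: [555.3, -8.9, 79.1]
tcp_rot: [0.506, 0.862, -0.001, -0.001]
ft_force: [-0.1, -0.7, 0.8]
finger_gap: -0.0
grasp_force: 0.0
```

```bash
python3 - <<'E'
from h import *
o=arm.get_obs();J=np.array([548.9,17.4,-.2747]);x,y=o["tcp_rot"][:2]
print(rot(-J[2])@(o["eef_pos"][:2]-J[:2]),o["eef_pos"][2],np.degrees(2*np.arctan2(y,x)-J[2]))
E
```

```text
[ 13.31784068 -23.57590191] 79.07986643624629 134.9247839054285
```

Call:
{"op": "apply_moves", "data": {
  "rows": [
    {"tx":0,"ty":0,"tz":0.02,"roll":0},
    {"tx":0,"ty":0,"tz":0.04,"roll":0},
    {"tx":0,"ty":0,"tz":0.055,"roll":0},
    {"tx":0,"ty":0,"tz":0.059,"roll":0},
    {"tx":0,"ty":0,"tz":0.059,"roll":0}
  ]
}}

```text
time_s: 9.85
eef_pos: [556.0, -9.6, 21.6]
tcp_rot: [0.507, 0.862, 0.0, 0.0]
ft_force: [0.2, -0.7, -0.3]
finger_gap: -0.0
grasp_force: 0.0
```

Call:
{"op": "apply_moves", "data": {
  "rows": [
    {"tx":-0.001,"ty":0.003,"tz":0,"roll":0},
    {"tx":-0.002,"ty":0.006,"tz":0,"roll":0},
    {"tx":-0.002,"ty":0.008,"tz":0,"roll":0},
    {"tx":-0.002,"ty":0.01,"tz":0,"roll":0},
    {"tx":-0.002,"ty":0.012,"tz":0,"roll":0}
  ]
}}

```text
time_s: 10.35
eef_pos: [567.4, -5.5, 21.4]
tcp_rot: [0.507, 0.862, 0.0, 0.0]
ft_force: [-0.0, -0.5, 0.0]
finger_gap: 0.1
grasp_force: 0.0
```

Call:
{"op": "apply_moves", "data": {
  "rows": [
    {"tx":0,"ty":0.001,"tz":0,"roll":0},
    {"tx":0,"ty":0.002,"tz":0,"roll":0},
    {"tx":0,"ty":0.003,"tz":0,"roll":0}
  ]
}}

```text
time_s: 10.65
eef_pos: [569.8, -4.2, 21.2]
tcp_rot: [0.507, 0.862, -0.0, -0.0]
ft_force: [-4.7, -1.6, 0.6]
finger_gap: -0.1
grasp_force: 2.4
```

Call:
{"op": "apply_moves", "data": {
  "rows": [
    {"tx":0.004,"ty":0.004,"tz":0,"roll":0},
    {"tx":0.008,"ty":0.008,"tz":0,"roll":0},
    {"tx":0.012,"ty":0.012,"tz":0,"roll":0},
    {"tx":0.016,"ty":0.016,"tz":0,"roll":0},
    {"tx":0.02,"ty":0.02,"tz":0,"roll":0}
  ]
}}

```text
time_s: 11.15
eef_pos: [577.6, 23.6, 21.2]
tcp_rot: [0.506, 0.862, -0.0, -0.0]
ft_force: [-1.5, -2.3, 1.0]
finger_gap: -0.2
grasp_force: 1.2
```

Call:
{"op": "apply_moves", "data": {
  "rows": [
    {"tx":0.0035,"ty":0.0045,"tz":0,"roll":0},
    {"tx":0.0075,"ty":0.0085,"tz":0,"roll":0},
    {"tx":0.0115,"ty":0.0125,"tz":0,"roll":0},
    {"tx":0.0155,"ty":0.0165,"tz":0,"roll":0},
    {"tx":0.0195,"ty":0.0205,"tz":0,"roll":0}
  ]
}}

```text
time_s: 11.65
eef_pos: [585.2, 49.9, 21.2]
tcp_rot: [0.507, 0.862, -0.001, -0.001]
ft_force: [-9.4, -7.6, 5.2]
finger_gap: -0.1
grasp_force: 6.3
```

Call:
{"op": "apply_moves", "data": {
  "rows": [
    {"tx":0.004,"ty":0.0042,"tz":0,"roll":0},
    {"tx":0.008,"ty":0.0083,"tz":0,"roll":0},
    {"tx":0.0115,"ty":0.012,"tz":0,"roll":0},
    {"tx":0.0135,"ty":0.014,"tz":0,"roll":0},
    {"tx":0.0135,"ty":0.014,"tz":0,"roll":0}
  ]
}}

```text
time_s: 12.15
eef_pos: [590.6, 68.6, 21.2]
tcp_rot: [0.506, 0.862, -0.001, -0.001]
ft_force: [-12.1, -6.0, 8.9]
finger_gap: 0.0
grasp_force: 6.9
```

```bash
python3 - <<'E'
from h import *
o=arm.get_obs();J=np.array([548.9,17.4,-.2747])
print(rot(-J[2])@(o["eef_pos"][:2]-J[:2]),rot(-J[2])@o["ft_force"][:2])
p=arm.grab_frame("side");cv2.imwrite("pics/s5.png",cv2.resize(p["pixels"][150:290,240:400,::-1],None,fx=4,fy=4,interpolation=cv2.INTER_CUBIC))
E
```

```text
[26.2354805  60.55258733] [-9.9814476  -9.07981165]
```

View pics/s5.png

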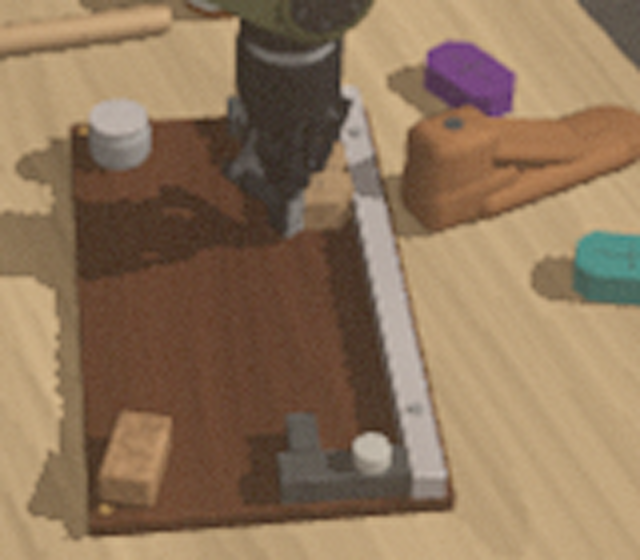

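The side view shows the block flat at the rail around crop (325,200), with the fingertip on its near corner. I continue along the rail.

Call:
{"op": "apply_moves", "data": {
  "rows": [
    {"tx":0.003,"ty":0.003,"tz":0,"roll":0},
    {"tx":0.006,"ty":0.006,"tz":0,"roll":0},
    {"tx":0.009,"ty":0.009,"tz":0,"roll":0},
    {"tx":0.012,"ty":0.012,"tz":0,"roll":0},
    {"tx":0.015,"ty":0.015,"tz":0,"roll":0}
  ]
}}

```text
time_s: 12.7
eef_pos: [596.2, 88.5, 21.2]
tcp_rot: [0.507, 0.862, -0.002, -0.001]
ft_force: [-14.0, -10.2, 9.3]
finger_gap: 0.1
grasp_force: 8.9
```

Call:
{"op": "apply_moves", "data": {
  "rows": [
    {"tx":0.0015,"ty":0.0015,"tz":0,"roll":0},
    {"tx":0.003,"ty":0.003,"tz":0,"roll":0},
    {"tx":0.0045,"ty":0.0045,"tz":0,"roll":0},
    {"tx":0.006,"ty":0.006,"tz":0,"roll":0},
    {"tx":0.007,"ty":0.007,"tz":0,"roll":0}
  ]
}}

```text
time_s: 13.2
eef_pos: [599.0, 98.0, 21.2]
tcp_rot: [0.507, 0.862, -0.002, -0.001]
ft_force: [-13.1, -11.3, 9.9]
finger_gap: -0.2
grasp_force: 8.9
```

Call:
{"op": "apply_moves", "data": {
  "rows": [
    {"tx":0.0007,"ty":0.0007,"tz":0,"roll":0},
    {"tx":0.0014,"ty":0.0014,"tz":0,"roll":0},
    {"tx":0.002,"ty":0.002,"tz":0,"roll":0},
    {"tx":0.0025,"ty":0.0025,"tz":0,"roll":0},
    {"tx":0.0025,"ty":0.0025,"tz":0,"roll":0}
  ]
}}

```text
time_s: 13.7
eef_pos: [599.9, 101.4, 21.2]
tcp_rot: [0.507, 0.862, -0.002, -0.001]
ft_force: [-13.5, -9.4, 9.9]
finger_gap: 0.2
grasp_force: 8.5
```

Call:
{"op": "apply_moves", "data": {
  "rows": [
    {"tx":0.0005,"ty":0.0005,"tz":0,"roll":0},
    {"tx":0.001,"ty":0.001,"tz":0,"roll":0},
    {"tx":0.001,"ty":0.001,"tz":0,"roll":0}
  ]
}}

```text
time_s: 14.0
eef_pos: [600.3, 102.7, 21.2]
tcp_rot: [0.507, 0.862, -0.002, -0.001]
ft_force: [-14.0, -9.2, 9.0]
finger_gap: -0.3
grasp_force: 8.6
```

Call:
{"op": "apply_moves", "data": {
  "rows": [
    {"tx":0.0006,"ty":0.0006,"tz":0,"roll":0},
    {"tx":0.0012,"ty":0.0012,"tz":0,"roll":0},
    {"tx":0.0018,"ty":0.0018,"tz":0,"roll":0},
    {"tx":0.0018,"ty":0.0018,"tz":0,"roll":0}
  ]
}}

```text
time_s: 14.4
eef_pos: [600.6, 103.9, 21.2]
tcp_rot: [0.507, 0.862, -0.003, -0.001]
ft_force: [-18.5, -19.2, 13.7]
finger_gap: 0.4
grasp_force: 12.8
```

Call:
{"op": "apply_moves", "data": {
  "rows": [
    {"tx":0.0006,"ty":0.0006,"tz":0,"roll":0},
    {"tx":0.001,"ty":0.001,"tz":0,"roll":0},
    {"tx":0.001,"ty":0.001,"tz":0,"roll":0}
  ]
}}

```text
time_s: 14.7
eef_pos: [600.6, 104.1, 21.1]
tcp_rot: [0.507, 0.862, -0.004, -0.002]
ft_force: [-21.6, -28.9, 15.9]
finger_gap: -0.4
grasp_force: 16.8
```

The block has stopped hard against the end stop. I release along the contact normal, retreat and check.

Call:
{"op": "apply_moves", "data": {
  "rows": [
    {"tx":0,"ty":-0.005,"tz":0,"roll":0},
    {"tx":0,"ty":-0.02,"tz":0,"roll":0},
    {"tx":0,"ty":-0.04,"tz":0,"roll":0},
    {"tx":0,"ty":-0.05,"tz":-0.04,"roll":0},
    {"tx":0,"ty":-0.05,"tz":-0.085,"roll":0}
  ]
}}

```text
time_s: 15.2
eef_pos: [557.3, 82.7, 106.1]
tcp_rot: [0.507, 0.862, -0.001, -0.002]
ft_force: [0.2, 0.3, -0.3]
finger_gap: 0.6
grasp_force: 0.0
```

Call:
{"op": "apply_moves", "data": {
  "rows": [
    {"tx":0,"ty":-0.03,"tz":-0.03,"roll":0},
    {"tx":0,"ty":-0.07,"tz":-0.06,"roll":0},
    {"tx":0,"ty":-0.11,"tz":-0.08,"roll":0},
    {"tx":0,"ty":-0.155,"tz":-0.09,"roll":0},
    {"tx":0,"ty":-0.2,"tz":-0.09,"roll":0}
  ]
}}

```text
time_s: 15.7
eef_pos: [383.5, -14.8, 197.7]
tcp_rot: [0.506, 0.862, 0.001, 0.002]
ft_force: [0.4, -1.2, 0.4]
finger_gap: -0.2
grasp_force: 0.0
```

```bash
python3 - <<'E'
from h import *
p=arm.grab_frame("top");E=ext(p);J=np.array([548.9,17.4,-.2747])
cv2.imwrite("pics/t6.png",cv2.resize(p["pixels"][155:255,225:345,::-1],None,fx=6,fy=6,interpolation=cv2.INTER_CUBIC))
print(arm.look_for(p,"block_center")[:3])
l=np.array([55,140.]);c=proj(np.r_[rot(J[2])@l+J[:2],41],p,E)[0];print("home centre px",c)
u,v=c.astype(int)
b,wh=blockpose(wood(p,(u-24,v-14,u+26,v+20)),p,E);print("block in jig",rot(-J[2])@(b[:2]-J[:2]),b[2]-J[2],wh)
E
```

```text
[{'rect': [338.5, 133.6, 24.0, 23.5], 'p': 0.96}, {'rect': [274.9, 186.6, 31.8, 20.1], 'p': 0.91}, {'rect': [258.4, 134.7, 27.8, 23.0], 'p': 0.71}]
home centre px [274.16123619 184.34059249]
block in jig [ 55.79345182 162.816385  ] 0.05162736866640111 (55.031490325927734, 120.8515853881836)
```

View pics/t6.png

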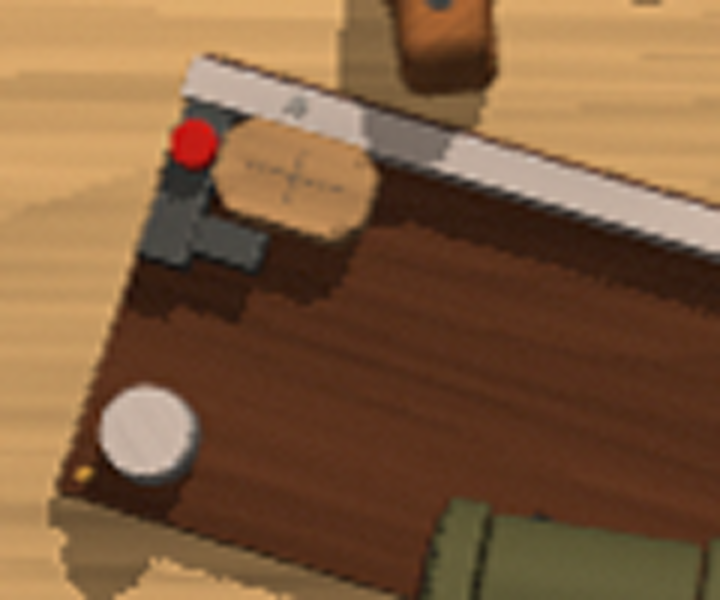

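The cross is at crop (295,178), full frame (274.2,184.7). The predicted home is (274.2,184.3), so it looks home. One quick check of the angle before handing in.

```bash
python3 - <<'E'
from h import *
p=arm.grab_frame("top");E=ext(p);J=np.array([548.9,17.4,-.2747])
L=lambda pts,z:proj(np.c_[np.array(pts,float)@rot(J[2]).T+J[:2],np.full(len(pts),z)],p,E)
# rectified view of the z=41 plane: 0.25 mm/px, u<-jig y, v<-jig x
q=L([[90,190],[90,80],[15,80],[15,190]],41).astype(np.float32)
H=cv2.getPerspectiveTransform(q,np.float32([[0,0],[440,0],[440,300],[0,300]]))
im=cv2.warpPerspective(p["pixels"],H,(440,300),flags=cv2.INTER_CUBIC)
h=cv2.cvtColor(im,cv2.COLOR_RGB2HSV);m=((h[...,1]>70)&(h[...,2]>130)).astype(np.uint8)
c=max(cv2.findContours(cv2.morphologyEx(m,cv2.MORPH_CLOSE,np.ones((15,15))),cv2.RETR_EXTERNAL,cv2.CHAIN_APPROX_NONE)[0],key=cv2.contourArea)
(x,y),wh,a=cv2.minAreaRect(c);print("jig x",90-y/4,"y",190-x/4,np.array(wh)/4,a)
pts=c.reshape(-1,2)
for f in (max,min):
    e=[(u,f(pts[pts[:,0]==u,1])) for u in range(int(x)-90,int(x)+90)];k=np.polyfit(*np.array(e).T,1);print("edge slope",k[0],"x",90-np.polyval(k,x)/4)
cv2.imwrite("pics/r7.png",im[:,:,::-1])
E
```

```text
jig x 55.625003814697266 y 145.75 [51.74999237 88.49998474] 90.0
edge slope 0.007431299319938223 x 30.350459976473886
edge slope -0.01185015998436168 x 81.15981460333137
```

View pics/r7.png

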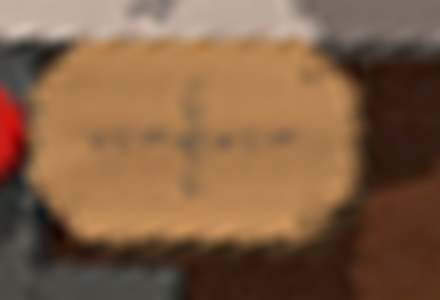

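The rectified view shows the block parallel to the rail (edge slopes under 0.012 rad), with its far edge at the rail face. The cross is at (192,140), which gives jig (55,142), so it is home.

```bash
python3 -c "
from cell import arm
print(arm.hand_in())"
```

```text
the job is handed in; nothing more can be done
None
```

The job is handed in: in the last pictures the heel block sits flush against the rail and the end stop in the red-plug pocket, with the arm backed clear; no verdict came back.

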